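Lift the hot lid off the melting pot with the lid lifter

TASK

The melting pot's lid is too hot to touch: take the lid lifter from its tray, hook it under the lid's loop, and lift the lid off level. Lower it gently onto the lid rest, whose height you must feel for, so that it lies fully seated and level, without ever pressing hard on the lid or letting it drop, tip or be touched by the gripper. Then unhook the lifter and stand it upright in its tray again, leaving the other things on the bench where they are.

Things in the scene. Friction and masses are not known exactly. Their poses are not given: they have to be found in the camera images.
- lid: hot lid: round dark steel disc 160 mm across, 5 mm thick, 0.35 to 0.6 kg, loose on the pot's rim; origin at the centre of the disc's underside, z up. Below it a tapered plug (132 mm across at the top, 122 at the bottom) reaches 10 mm down into the pot's mouth
- lid_bar (a point): middle of the lid's fixed loop handle, above the lid's centre: a straight level bar 10 mm thick along this y axis, its centre line 27 mm above the disc's underside (17 mm gap between disc and bar), 74 mm clear between its two posts. The lid balances about this middle
- pot: round steel melting pot, 152 mm outside, mouth 140 mm across, rim about 105 mm above the origin, in a black heater base (168 mm) fixed to the bench; origin under its centre on the bench. The pot is sprung: pressed down it gives about 1 mm per 5 N
- rest: lid rest fixed to the bench: grey foot 120 mm across and post carrying a round steel dish 166 mm across; its rim, 12 mm wide, 142 mm across inside, takes the lid's plug (dish 11 mm deep) and the disc lies on it. Origin under the foot's centre on the bench. The rim stands anywhere from 60 to 140 mm above the bench: NOT measured, feel for it. The dish is sprung, giving 1 mm per 5 N
- lifter_grip (a point): centre of the lid lifter's wooden handle, an upright block 30 mm (lifter x) by 22 mm (lifter y: grasp across this) by 70 mm tall, its centre 133 mm above the lifter's underside; z up the handle. The lifter weighs 0.25 kg, is 168 mm tall and starts standing upright in the tray, its slot facing within 0.2 rad of the tray's x axis
- lifter_foot (a point): lifter's underside, below the handle's centre; x is where its slot opens, z up. Steel C on its side, 36 mm wide: tongue 9 mm thick from x = -27 to +15 mm with a lip 5 mm higher on its last 5 mm; back wall from x = -25 to -7 mm; upper jaw from 30 to 38 mm up, to x = +10 mm; 12 mm shank above it
- lifter_slot (a point): where the bar's centre should hang in the slot: 14 mm above lifter_foot. With the tongue lying on the disc, the bar passes in with 3 mm spare over the lip and 3 mm under the jaw, and meets the back wall with its centre 2 mm behind this point. Raising the tongue 8 mm takes up the bar; to let it out past the lip the tongue must be 5 to 8 mm below it again
- tray: shallow aluminium drip tray fixed to the bench, 130 mm (x) by 110 mm (y), rim 12 mm high, walls 4 mm, floor 4 mm thick; origin under its centre
- tin: bystander: open red paint tin, 76 mm across, 85 mm tall, with a stirring stick; origin under its centre
- disc: bystander: round black hand pad lying flat, 140 mm across, 12 mm thick, with a small wooden loop on top (28 mm high in all); not the lid; origin under its centre
- tape: bystander: roll of paper tape lying flat, 90 mm across, 24 mm high; origin under its centre
- sander: bystander: cork sanding block 100 x 55 x 30 mm; origin under its centre
- scraper: bystander: spatula with a dark wooden handle lying flat
- jar: bystander: closed clear jar, 60 mm across, 80 mm tall; origin under its centre
- moulding: bystander: length of stepped plaster moulding 160 x 50 mm, 40 mm high; origin under its centre
Things that resemble listed ones, but are neither listed nor needed, are in the scene too. Several things have the shape of the tray; the one meant has the colours described above.

How it is judged:
On the way, in this order (a step that is already met when the one before it is completed fails the run):
1. the lid hangs on the lifter, lifted clear of the pot by at least 12 mm (contact force between lifter and lid above 1.5 N and z of lid in the frame of pot above 0.117 m and contact force between lid and pot below 0.1 N), for 0.3 s.
2. the lid lies seated on the rest with the lifter off it (horizontal distance between lid and rest below 0.009 m and angle between lid's own z axis and vertical below 0.035 rad and contact force between lid and rest above 1.5 N and contact force between lifter and lid below 0.05 N), for 0.2 s.
At the end, for the whole second after the job is handed in: the lid lies on the rest within 9 mm of its centre, level within 2 degrees (0.035 rad), its weight on the rest and still; the lifter stands on the tray's floor (its underside below 12 mm), upright within 0.1 rad and still, let go (horizontal distance between lid and rest below 0.009 m and angle between lid's own z axis and vertical below 0.035 rad and contact force between lid and rest above 1.5 N and linear speed of each of lid, lifter below 0.02 m/s and x of lifter_foot in the frame of tray between -0.055 and 0.055 m and y of lifter_foot in the frame of tray between -0.045 and 0.045 m and height (world z) of lifter_foot below 0.012 m and angle between lifter_foot's own z axis and vertical below 0.1 rad); the robot touches nothing.
It fails at once if the gripper or arm touches the hot lid (contact force between any of the fingers, the arm and lid above 0.3 N).
It fails at once if the lid tips more than 0.12 rad (angle between lid's own z axis and vertical above 0.12 rad).
It fails at once if the lid is pressed or pulled by the lifter with more than 12 N (contact force between lifter and lid above 12 N).
It fails at once if the lid is pressed or dropped on the rest, or pressed against the pot, with more than 18 N (contact force between lid and rest above 18 N or contact force between lid and pot above 18 N).
It fails at once if another thing on the bench is moved by more than 25 mm (distance of any of tin, disc, tape, sander, scraper, jar, moulding from where it was at the start of the episode above 0.025 m).
It also fails if it takes over 72 s, if anything falls off the work surface, if the arm or the gripper's body presses on something with over 40 N, if the wrist force passes 120 N, or if a joint passes its speed limit or range.

ROBOT

A 6-joint arm with a two-finger parallel gripper is mounted at the origin on the work surface. World frame = base frame: x ahead of the robot, y to its left, z up, the work surface at z = 0. Lengths are in m, angles in rad, forces in N, time in s.
With the tool pointing down it reaches from about 0.35 to 0.85 m from the base axis. Payload 8.1 kg.
Tool frame: the origin (TCP) lies midway between the tips of the shut fingers; the grasp point (between the pads) lies 19 mm behind it; z points along the fingers, y is the direction in which the jaws open and shut (so a half turn about z gives the same grasp; the last joint's range is limited). The gripper opens to 85 mm and grips with 20 to 120 N. Pads are 22 mm wide; open, the fingers measure 114 mm over their backs; the gripper's body (76 mm by 85 mm) begins 54 mm behind the grasp point. The pads swing forward as they close: fully open they stand 13 mm farther back than shut.
Start: joints at [-1.421, 0.13, 1.488, -0, 1.523, -0.085], TCP at [0.14, -0.584, 0.231] pointing down, gripper open.
Joint ranges: [-2.96, 2.96], [-0.89, 2.26], [0.02, 2.5], [-1.34, 4.48], [0, 2.73], [-2.66, 2.66]. Speed limits (rad/s): [2.39, 2.39, 2.79, 3.14, 3.14, 3.14].

INTERFACE

Orientations are given as a rotation vector (axis times angle).
In Python, from cell import get_obs, camera, sign_off gives the robot as it stands.
- The arm moves only by the tool step_arm, never from a script. Its argument "plan" is text: rows parted by semicolons, each of 4 numbers parted by spaces: the shift along the tool's x, y, z in cm, then the turn about the tool's z in rad. A call has exactly 8 rows; each row shifts and turns the commanded pose from where the row before left it, along the tool's axes as they then stand; what a row does not reach is not made up. A row lasts 1/8 s, in which the tool goes at most 62.5 mm and 10.7 degrees, less where a joint would pass 70% of its speed; a pose out of reach is approached as far as the arm can. A call is refused whole if a number of a shift passes 6.25 or a number of a turn 0.188, either way. A call with a gripper value outside its range is refused whole. "gripper" is the gripper command: -1 is shut, 1 is fully open, values between are in proportion, set as the call begins (left out, the last holds). The fingers move at their own pace and stop on an object; "force" is the grip in N (left out, the last holds). Time passes only in rows, so rows that do not move let the fingers close, or fill a call up. It gives the time, the measured TCP pose, the force and the opening at its end, in the units of the state.
- get_obs(): the state, without advancing time (a new reading comes with each control period).
- camera(name): name is "scene" or "top" or "wrist"; returns a dict with "image" (400x640x3 uint8, red, green, blue), "mtx" (3x3 intrinsics, pixels), "eye" and "orientation" of the camera in the world. Camera axes: x right, y up, looking along -z (the intrinsics and any distortion apply to the point x, -y, -z); pixel columns grow to the right and rows downward; lengths in m; the calibration is good to about 2 mm. The wrist camera is an equidistant fisheye: a pixel r from the principal point sees the ray r / f radians off the axis. A picture is of the moment at which its call begins. There is no depth.
- sign_off(): hands the job in, once; it reports no verdict.
The state is a dict: "t": time; "qpos": joint angles; "qvel": joint speeds; "joint_efforts": joint torques, N m; "eef_pos": TCP position; "orientation": TCP orientation; "contact_force": force on the tool from outside, world axes, zero at the start; "torque": the same for the moment, N m; "width": finger opening in m.
Only numpy, scipy, OpenCV 4.12 (cv2) and the standard library are available. Lean on these libraries where they do the work, as an engineer would, in place of code of your own. Each camera call takes 0.05 s, during which the arm holds its last target.

## Working session

There is one attempt and no reset: what is moved stays moved. The work goes in short steps, Python scripts to look and compute and a tool call to move; the robot and the scene stay as the last step left them, time stands still between calls to the robot, and variables do not carry over. Pictures are saved under pics/ and viewed, and the job is handed in when it is done.

Besides the shell and the picture viewer there is one more tool, called after "Request:" by a JSON object that holds its "name" and its "arguments", one argument or row to a line. step_arm: Moves the arm, as the interface text tells. Its arguments: {"type":"object","properties":{"plan":{"type":"string"},"gripper":{"type":"number"},"force":{"type":"number"}},"required":["plan"]}

```bash
ls; mkdir -p pics; python3 - <<'E'
from cell import get_obs, camera
import cv2,json
o=get_obs(); print(o)
for n in ("scene","top","wrist"):
    c=camera(n); cv2.imwrite(f"pics/{n}0.png",c["image"][:,:,::-1]); print(n,c["mtx"],c["eye"],c["orientation"],[k for k in c])
E
```

```text
pics
{'t': 0.0, 'qpos': array([-1.42138735e+00,  1.31202248e-01,  1.48926797e+00,  2.45437624e-06,
        1.52298761e+00, -8.54144968e-02]), 'qvel': array([ 3.93267264e-04,  1.01306692e-03,  7.80984188e-04,  1.31724736e-03,
       -9.13993913e-05, -5.18936854e-04]), 'joint_efforts': array([-1.34418701e-04, -5.69392061e+01, -5.00562823e+01, -3.84221694e-04,
        1.46655750e-02, -1.64530832e-05]), 'eef_pos': array([ 0.13953578, -0.58299079,  0.23022609]), 'orientation': array([-3.11811183e+00, -3.67794378e-01,  8.98279063e-05]), 'contact_force': array([-0.86323117,  0.03186861, -0.50630754]), 'torque': array([-0.01331268,  0.01920457, -0.01698559]), 'width': 0.08578901975157818}
scene [[519.08365563   0.         317.01144131]
 [  0.         519.08365563 198.9055033 ]
 [  0.           0.           1.        ]] [ 1.02735785 -0.92847547  1.11948871] [0.75322862 0.20380795 0.490029  ] ['image', 'mtx', 'eye', 'orientation']
top [[461.63481233   0.         326.71414007]
 [  0.         461.63481233 196.90160482]
 [  0.           0.           1.        ]] [ 0.42244489 -0.04616146  1.54342426] [ 0.05930897 -0.06120959 -1.54383542] ['image', 'mtx', 'eye', 'orientation']
wrist [[309.70691629   0.         316.69913235]
 [  0.         309.70691629 198.34739241]
 [  0.           0.           1.        ]] [ 0.20894038 -0.56665539  0.37258056] [-0.23933272  0.19075827 -1.32521506] ['image', 'mtx', 'eye', 'orientation']
```

View pics/scene0.png

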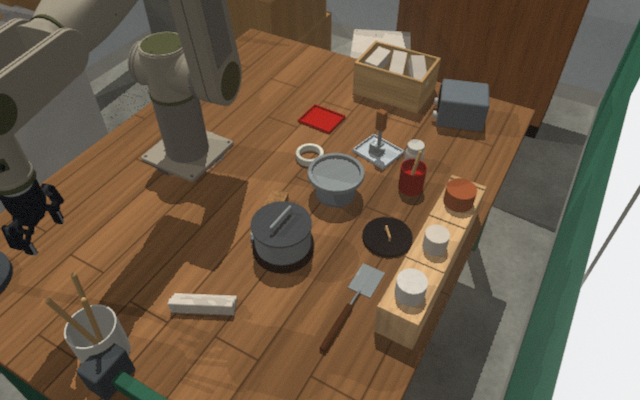

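View pics/top0.png

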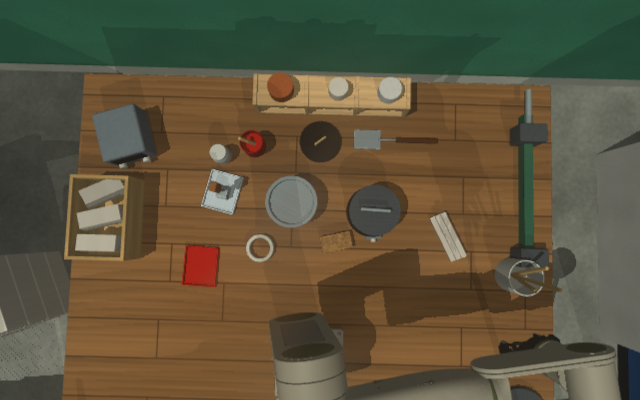

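View pics/wrist0.png

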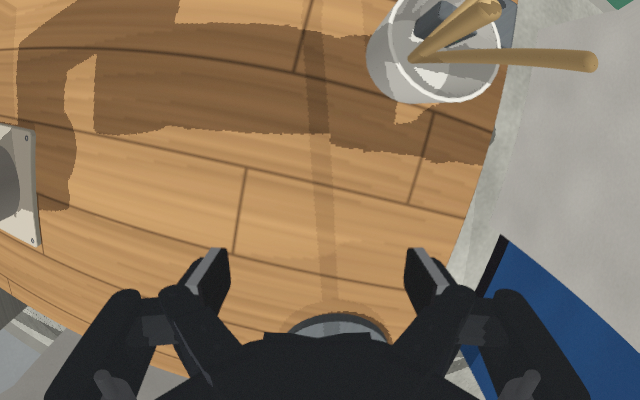

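Scene and top views: the lifter stands in the aluminium tray (top 222,191). The red tray (201,266) is a decoy. The lidded pot is at (375,210), the rest dish at (291,201) and the black hand pad at (320,141), which is not the lid. There is another dark round thing near the lower edge (520,395). I'll take crops next.

```bash
cat > h.py <<'E'
from cell import get_obs, camera
import cv2, numpy as np
from scipy.spatial.transform import Rotation as R
def ray(c,u,v):
    K=c["mtx"]; x=(u-K[0,2])/K[0,0]; y=(v-K[1,2])/K[1,1]
    d=R.from_rotvec(c["orientation"]).apply([x,-y,-1.]); return np.array(c["eye"]),d
def atz(c,u,v,z):
    e,d=ray(c,u,v); return e+d*(z-e[2])/d[2]
def proj(c,p,fish=False):
    q=R.from_rotvec(c["orientation"]).inv().apply(np.atleast_2d(p)-c["eye"]); q=q*[1,-1,-1]; K=c["mtx"]
    if fish:
        r=np.hypot(q[:,0],q[:,1]); th=np.arctan2(r,q[:,2]); s=th/np.maximum(r,1e-9)
        return np.c_[K[0,2]+K[0,0]*q[:,0]*s,K[1,2]+K[1,1]*q[:,1]*s]
    return np.c_[K[0,2]+K[0,0]*q[:,0]/q[:,2],K[1,2]+K[1,1]*q[:,1]/q[:,2]]
def crop(im,x0,y0,w,h,s,name):
    a=cv2.resize(im[y0:y0+h,x0:x0+w,::-1],None,fx=s,fy=s,interpolation=cv2.INTER_CUBIC)
    for i in range(0,w,10): cv2.line(a,(i*s,0),(i*s,8 if (x0+i)%50 else 20),(0,255,0),1); 
    for i in range(0,h,10): cv2.line(a,(0,i*s),(8 if (y0+i)%50 else 20,i*s),(0,255,0),1)
    cv2.imwrite("pics/"+name,a)
E
python3 - <<'E'
from h import *
c=camera("top"); crop(c["image"],190,160,70,60,10,"t_tray.png"); crop(c["image"],260,160,150,90,5,"t_pot.png")
c=camera("scene"); crop(c["image"],340,90,100,90,7,"s_tray.png"); crop(c["image"],235,140,140,130,5,"s_pot.png")
E
```

```text
(no output)
```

View pics/t_tray.png

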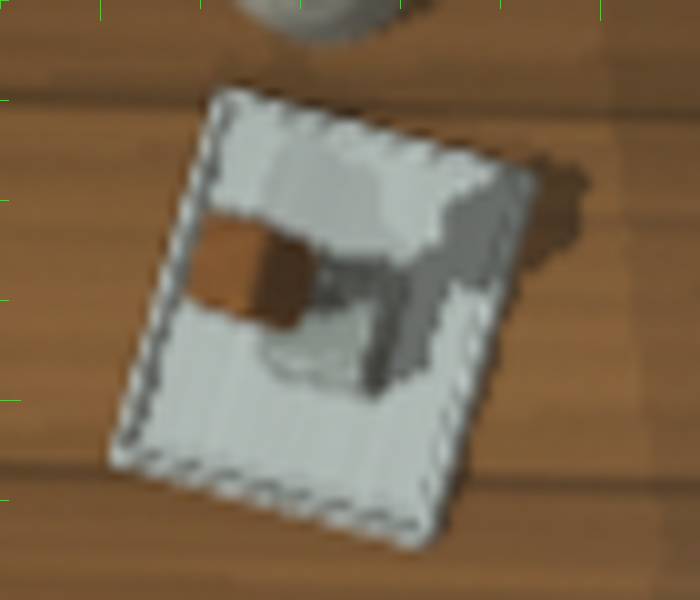

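View pics/t_pot.png

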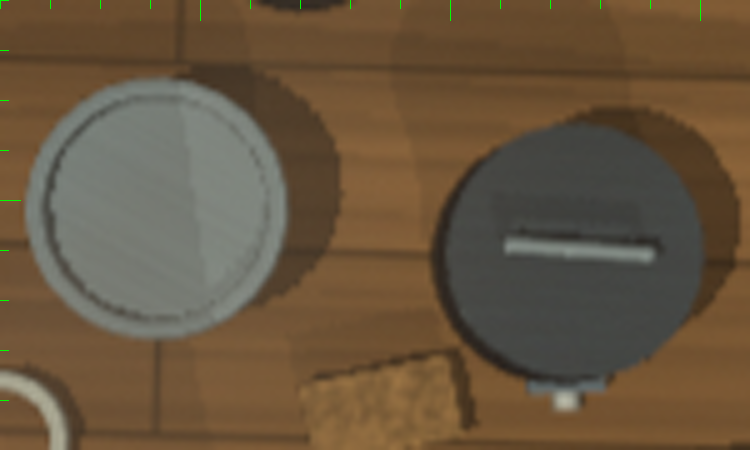

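View pics/s_tray.png

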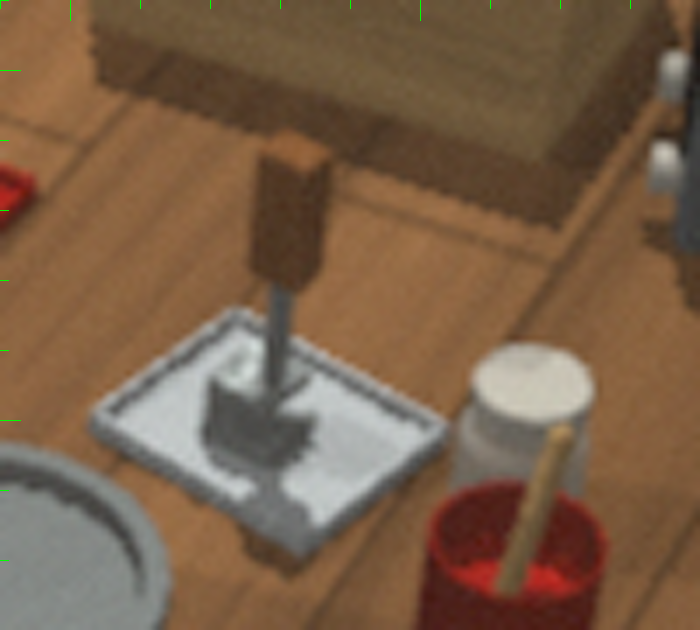

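View pics/s_pot.png

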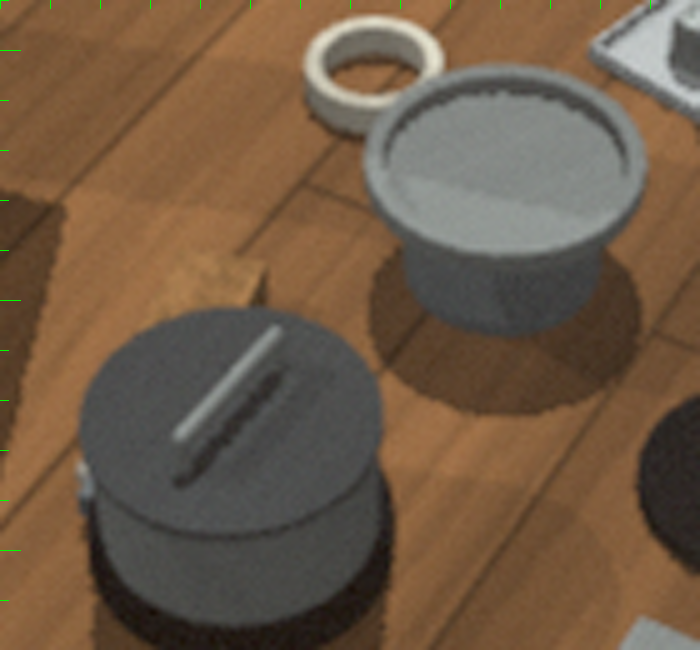

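```bash
python3 - <<'E'
from h import *
from scipy.optimize import least_squares
T=camera("top");S=camera("scene")
# tray
cs=[(211.8,168.8),(243.5,178),(232.5,214.8),(201,206.3)]
P=np.array([atz(T,*p,.012) for p in cs]); print(P, P.mean(0)); print([np.linalg.norm(P[i]-P[(i+1)%4]) for i in range(4)])
d=(P[0]+P[1]-P[2]-P[3]); print("tray x yaw",np.arctan2(d[1],d[0]))
# bar
for c,a,b in((T,(361,208.6),(391,211)),(S,(270.2,227.6),(290.8,205.6))):
    a=atz(c,*a,.137);b=atz(c,*b,.137);print("bar",a,b,(a+b)/2,np.linalg.norm(a-b),np.arctan2(*(a-b)[:2][::-1]))
def circ(x,y,h,r,n=720):
    t=np.linspace(0,2*np.pi,n,0);return np.c_[x+r*np.cos(t),y+r*np.sin(t),np.full(n,h)]
def ext(c,p):
    q=proj(c,p);return np.array([q[:,0].min(),q[:,0].max(),q[:,1].min()])
def fit(r,t,s,p0,fixh=None):
    def f(v):
        p=circ(v[0],v[1],v[2] if fixh is None else fixh,r); q=proj(T,p)
        return np.r_[ext(T,p)-t[:3],q[:,1].max()-t[3],(ext(S,p)-s)]
    r_=least_squares(f,p0);print(r_.x,r_.fun.round(1))
fit(.083,[265,317.6,175.4,228],[308,364.2,153],[.4,.08,.1])
fit(.080,[348.6,400.8,184.6,236],[251,311.4,201.6],[.4,-.2,.11])
E
```

```text
[[0.62468447 0.33977916 0.012     ]
 [0.59656419 0.2327117  0.012     ]
 [0.4729187  0.26426069 0.012     ]
 [0.49838602 0.36993635 0.012     ]] [0.54813835 0.30167197 0.012     ]
[np.float64(0.11069864968626608), np.float64(0.1276070063894334), np.float64(0.10870110067097537), np.float64(0.129848972836951)]
tray x yaw -0.2420401064961171
bar [ 0.49793181 -0.15193045  0.137     ] [ 0.49300049 -0.24354644  0.137     ] [ 0.49546615 -0.19773844  0.137     ] 0.09174861369558983 1.5170223370046472
bar [ 0.49759883 -0.24441717  0.137     ] [ 0.50262291 -0.15425232  0.137     ] [ 0.50011087 -0.19933474  0.137     ] 0.09030472045937006 -1.6264597464777144
[0.51830933 0.06590596 0.08709648] [-0.2 -0.3 -0.3 -0.5 -0.8 -0.1  0.1]
[ 0.49684788 -0.19649273  0.10417408] [ 0.2 -0.7 -0.2 -0.4 -0.8  0.2  0. ]
```

```bash
cat >> h.py <<'E'
def tool():
    o=get_obs(); Rt=R.from_rotvec(o["orientation"]).as_matrix(); return np.array(o["eef_pos"]),Rt
def yaw(Rt): return np.arctan2(Rt[1,0],Rt[0,0])
def plan(xyz,yw=None):
    """tool-frame shift (cm, with the present axes) and turn about tool z to the goal"""
    p,Rt=tool(); d=Rt.T@(np.array(xyz)-p)*100
    t=0 if yw is None else -((yw-yaw(Rt)+np.pi)%(2*np.pi)-np.pi)
    print("at",p.round(4),"yaw",yaw(Rt).round(4),"tilt",np.arccos(-Rt[2,2]).round(4),"| shift cm",d.round(2),"turn",round(t,4))
E
python3 - <<'E'
from h import *
p,Rt=tool();print(Rt.round(3))
W=camera("wrist");print("eye tool",Rt.T@(W["eye"]-p),"axis tool",Rt.T@R.from_rotvec(W["orientation"]).apply([0,0,-1]))
plan([.5,-.3,.35])
T=camera("top");S=camera("scene")
a=atz(T,212.6,186.7,.172);print(a,proj(S,a))
E
```

```text
[[ 0.973  0.233 -0.   ]
 [ 0.233 -0.973  0.   ]
 [ 0.    -0.    -1.   ]]
eye tool [ 7.13150459e-02 -2.70020789e-05 -1.42237329e-01] axis tool [-2.80334685e-01  4.19073025e-04  9.59902229e-01]
at [ 0.1396 -0.5835  0.2312] yaw 0.2348 tilt 0.0003 | shift cm [ 41.65 -19.19 -11.88] turn 0
[0.54985487 0.29464214 0.172     ] [[380.79725263 110.31125343]]
```

Request:
{"name": "step_arm", "arguments": {
  "plan": "5.2 -2.4 -1.5 0;5.2 -2.4 -1.5 0;5.2 -2.4 -1.5 0;5.2 -2.4 -1.5 0;5.2 -2.4 -1.5 0;5.2 -2.4 -1.5 0;5.2 -2.4 -1.5 0;5.2 -2.4 -1.5 0",
  "gripper": 1,
  "force": 80
}}

```text
t: 1.5
eef_pos: [0.5008, -0.2987, 0.352]
orientation: [3.119, 0.368, 0.001]
contact_force: [-0.2, -0.2, 0.5]
width: 0.0854
```

```bash
python3 - <<'E'
from h import *
print(get_obs()["qpos"].round(3)); plan([.46,.18,.32],-.24)
E
```

```text
[-0.626  0.067  1.338 -0.     1.736  0.71 ]
at [ 0.5008 -0.2987  0.352 ] yaw 0.2348 tilt 0.0007 | shift cm [  7.16 -47.5    3.18] turn 0.4748
```

Request:
{"name": "step_arm", "arguments": {
  "plan": "0.9 -5.9 0.4 0;0.9 -5.9 0.4 0;0.9 -5.9 0.4 0;0.9 -5.9 0.4 0;0.9 -5.9 0.4 0;0.9 -5.9 0.4 0;0.9 -5.9 0.4 0;0.9 -5.9 0.4 0"
}}

```text
t: 2.5
eef_pos: [0.4593, 0.1777, 0.3195]
orientation: [-3.12, -0.368, -0.002]
contact_force: [0.6, -0.4, 0.2]
width: 0.0853
```

Request:
{"name": "step_arm", "arguments": {
  "plan": "0 -1.5 0.3 0.16;0 -1.5 0.3 0.16;0 -1.5 0.3 0.155;0 0 0 0;0 0 0 0;0 0 0 0;0 0 0 0;0 0 0 0"
}}

```text
t: 3.5
eef_pos: [0.4565, 0.22, 0.3104]
orientation: [-3.119, 0.376, -0.0]
contact_force: [-0.2, -0.6, -0.5]
width: 0.0853
```

```bash
python3 - <<'E'
from h import *
print(get_obs()["qpos"].round(3)); plan([.55,.295,.118],-.24)
W=camera("wrist");cv2.imwrite("pics/w1.png",W["image"][:,:,::-1])
print(proj(W,[[.55,.295,.172],[.55,.295,.004]],True))
E
```

```text
[ 0.348 -0.143  1.618 -0.     1.667  2.159]
at [0.4565 0.22   0.3104] yaw -0.2401 tilt 0.0002 | shift cm [ 7.3  -9.5  19.24] turn -0.0001
[[214.19482615 111.70217869]
 [251.1426942  110.51081815]]
```

View pics/w1.png

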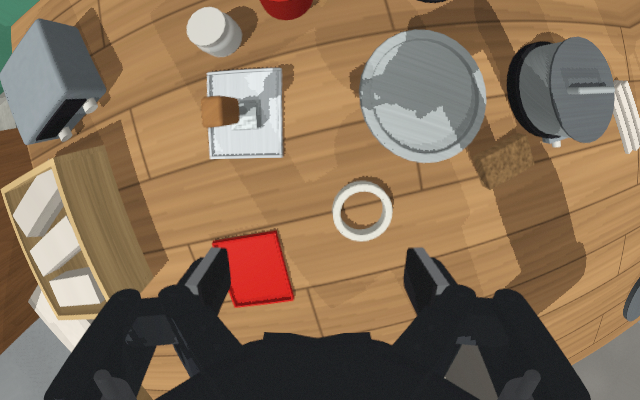

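```bash
python3 - <<'E'
from h import *
W=camera("wrist");crop(W["image"],195,60,100,105,7,"w1c.png")
E
```

```text
(no output)
```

View pics/w1c.png

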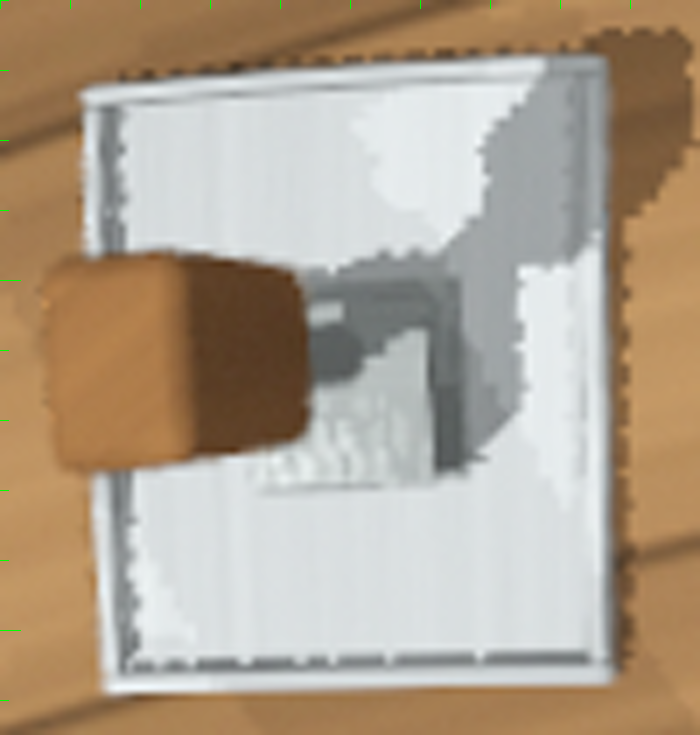

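Request:
{"name": "step_arm", "arguments": {
  "plan": "-0.5 -0.6 1 0;-0.5 -0.6 1 0;-0.5 -0.6 1 0;-0.5 -0.6 1 0;-0.5 -0.6 1 0;-0.5 -0.6 1 0;-0.5 -0.6 1 0;-0.5 -0.6 1 0"
}}

```text
t: 4.6
eef_pos: [0.4287, 0.2769, 0.2296]
orientation: [3.119, -0.376, -0.0]
contact_force: [0.2, -0.2, -0.2]
width: 0.0856
```

```bash
python3 - <<'E'
from h import *
plan([.55,.295,.118],-.24)
W=camera("wrist");cv2.imwrite("pics/w2.png",W["image"][:,:,::-1])
q=proj(W,[[.55,.295,.172],[.55,.295,.004]],True);print(q)
x0,y0=(q.mean(0)-[55,50]).astype(int);print(x0,y0); crop(W["image"],max(x0,0),max(y0,0),110,100,7,"w2c.png")
E
```

```text
at [0.4287 0.2769 0.2296] yaw -0.2402 tilt 0.0 | shift cm [11.35 -4.65 11.16] turn -0.0002
[[244.78062705  48.56843329]
 [277.06643513  75.67655927]]
205 12
```

View pics/w2c.png

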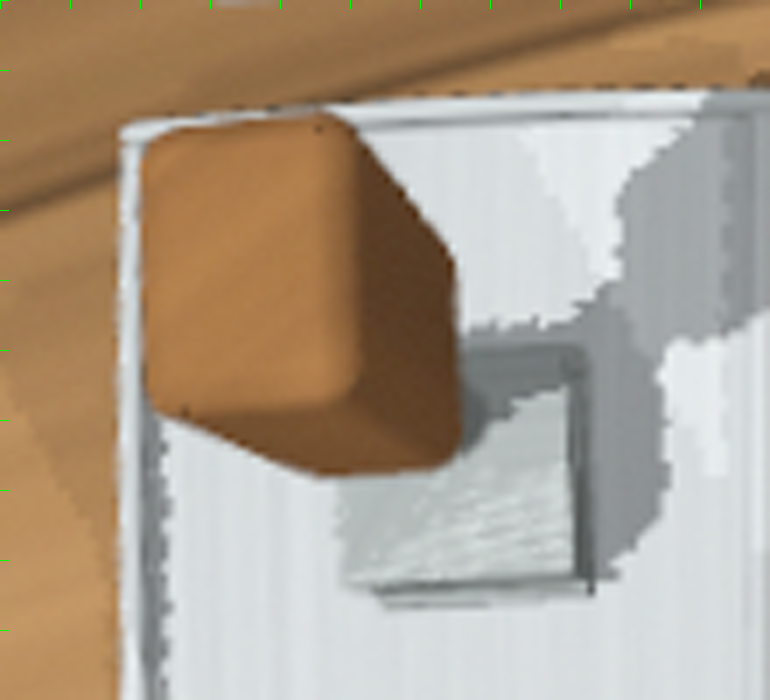

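```bash
python3 - <<'E'
from h import *
from scipy.optimize import least_squares
W=camera("wrist")
# lifter frame, z up: image left = +y
L=np.array([[15,11,168],[15,-11,168],[-15,-11,168],[-15,11,168],[-25,-18,38],[-25,18,38],[10,-18,38]])/1000
px=np.array([[140,122],[355,108],[360,408],[146,412],[575,575],[345,586],[572,345]])/7+[205,12]
def f(v,full=False):
    c,s=np.cos(v[2]),np.sin(v[2]); P=np.c_[v[0]+c*L[:,0]-s*L[:,1],v[1]+s*L[:,0]+c*L[:,1],L[:,2]+.004]
    return (proj(W,P,True)-px).ravel()
r=least_squares(f,[.55,.295,-.24]);print(r.x,r.fun.reshape(-1,2).round(1))
plan([r.x[0],r.x[1],.2296],r.x[2])
E
```

```text
[ 0.54908628  0.2978615  -0.22499094] [[-0.8 -0.5]
 [ 1.4 -1.8]
 [ 1.  -0.3]
 [-1.5  1.8]
 [ 0.2  0.2]
 [-0.7  0.2]
 [ 0.1  0.5]]
at [0.4279 0.2767 0.2287] yaw -0.2394 tilt 0.0023 | shift cm [11.27 -4.92 -0.12] turn -0.0145
```

Request:
{"name": "step_arm", "arguments": {
  "plan": "2 -0.9 0 -0.015;2 -0.9 0 0;2 -0.9 0 0;2 -0.9 0 0;2 -0.9 0 0;1.2 -0.4 0 0;0 0 0 0;0 0 0 0"
}}

```text
t: 5.7
eef_pos: [0.5487, 0.2988, 0.2303]
orientation: [3.122, -0.353, -0.001]
contact_force: [-0.2, -0.0, -0.0]
width: 0.0853
```

```bash
python3 - <<'E'
from h import *
plan([.549,.2976,.118],-.225)
W=camera("wrist");cv2.imwrite("pics/w3.png",W["image"][:,:,::-1])
E
```

```text
at [0.5487 0.2988 0.2303] yaw -0.2251 tilt 0.0004 | shift cm [ 0.06  0.1  11.23] turn -0.0001
```

View pics/w3.png

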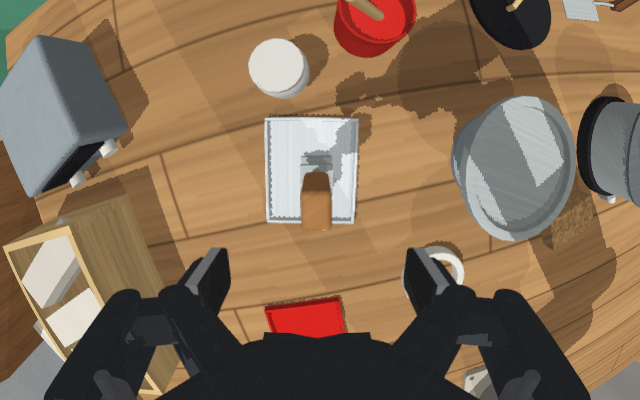

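Request:
{"name": "step_arm", "arguments": {
  "plan": "0 0.1 1.5 0;0 0 1.8 0;0 0 1.8 0;0 0 1.8 0;0 0 1.8 0;0 0 1.5 0;0 0 1.0 0;0 0 0 0"
}}

```text
t: 6.75
eef_pos: [0.5484, 0.2976, 0.1172]
orientation: [3.121, -0.353, -0.002]
contact_force: [-0.9, -0.5, 0.1]
width: 0.0856
```

Request:
{"name": "step_arm", "arguments": {
  "plan": "0 0 0 0;0 0 0 0;0 0 0 0;0 0 0 0;0 0 0 0;0 0 0 0;0 0 0 0;0 0 0 0",
  "gripper": -1,
  "force": 80
}}

```text
t: 7.75
eef_pos: [0.5494, 0.2981, 0.1189]
orientation: [-3.121, 0.353, -0.002]
contact_force: [0.1, 1.2, 5.0]
width: 0.021
```

```bash
python3 - <<'E'
from h import *
plan([.549,.2976,.118],-.225)
print(get_obs()["width"])
W=camera("wrist");cv2.imwrite("pics/w4.png",W["image"][:,:,::-1])
E
```

```text
at [0.5494 0.2981 0.1189] yaw -0.2252 tilt 0.0012 | shift cm [-0.02  0.06  0.09] turn -0.0002
0.02104025338836556
```

View pics/w4.png

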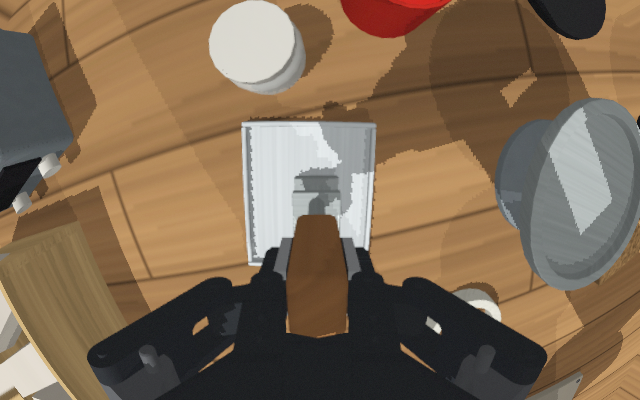

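Request:
{"name": "step_arm", "arguments": {
  "plan": "0 0 -0.5 0;0 0 -1.5 0;0 0 -3 0;0 0 -3 0;0 0 -3 0;0 0 -3 0;0 0 -3 0;0 0 -1.5 0"
}}

```text
t: 8.8
eef_pos: [0.5493, 0.298, 0.306]
orientation: [-3.12, 0.353, -0.004]
contact_force: [0.5, -0.0, -2.6]
width: 0.0212
```

```bash
python3 - <<'E'
from h import *
plan([.457,-.196,.303],-.055);print(get_obs()["contact_force"],get_obs()["width"])
W=camera("wrist");cv2.imwrite("pics/w5.png",W["image"][:,:,::-1])
E
```

```text
at [0.5493 0.298  0.306 ] yaw -0.2252 tilt 0.0027 | shift cm [ 2.03 50.22  0.23] turn -0.1702
[ 4.59449285e-01 -1.28977625e-03 -2.62246100e+00] 0.02115554209601917
```

View pics/w5.png

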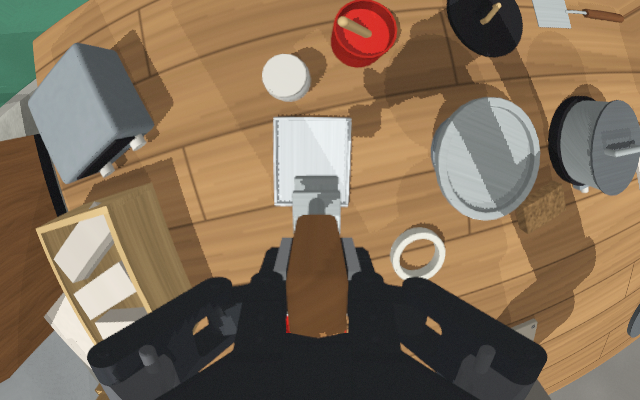

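Request:
{"name": "step_arm", "arguments": {
  "plan": "0.2 2 0 0;0.2 4 0 0;0.2 5.5 0 0;0.3 6 0 0;0.3 6 0 0;0.3 6 0 0;0.3 6 0 0;0.2 6 0 0"
}}

```text
t: 9.85
eef_pos: [0.4738, -0.1133, 0.3015]
orientation: [-3.121, 0.354, 0.004]
contact_force: [0.8, 0.7, -2.7]
width: 0.0214
```

Request:
{"name": "step_arm", "arguments": {
  "plan": "0 4.5 0 0;0 2.5 0 0;0 1.2 0 -0.06;0 0.5 0 -0.06;0 0 0 -0.05;0 0 0 0;0 0 0 0;0 0 0 0"
}}

```text
t: 10.85
eef_pos: [0.4564, -0.1959, 0.303]
orientation: [-3.14, 0.088, 0.001]
contact_force: [0.1, 0.4, -2.4]
width: 0.0211
```

```bash
python3 - <<'E'
from h import *
plan([.457,-.196,.303],-.055);print(get_obs()["contact_force"],get_obs()["width"])
W=camera("wrist");cv2.imwrite("pics/w6.png",W["image"][:,:,::-1])
print(proj(W,[[.4975,-.198,.137],[.4950,-.243,.137],[.500,-.153,.137]],True))
E
```

```text
at [ 0.4564 -0.1959  0.303 ] yaw -0.0557 tilt 0.0005 | shift cm [ 0.06  0.01 -0.  ] turn -0.0007
[ 0.13966299  0.36655657 -2.41112557] 0.021086945096931
[[316.49067172 140.50062878]
 [361.51858606 140.9350978 ]
 [271.46899246 140.87671618]]
```

View pics/w6.png

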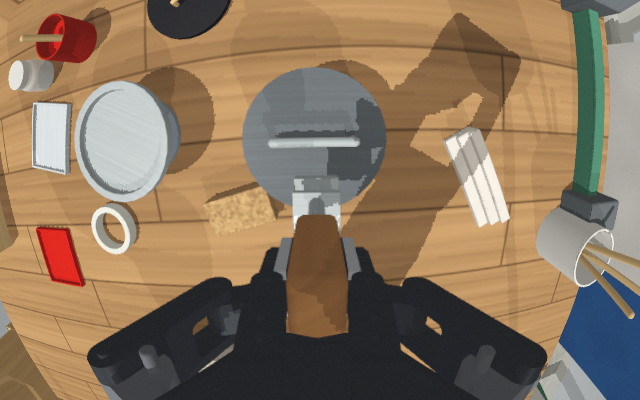

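```bash
python3 - <<'E'
from h import *
W=camera("wrist");crop(W["image"],255,100,120,130,6,"w6c.png")
from numpy import *
L=[[15,-18,0],[15,18,0],[10,-18,38],[10,18,38],[-7,0,38]]
p,Rt=tool(); 
E
```

```text
(no output)
```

View pics/w6c.png

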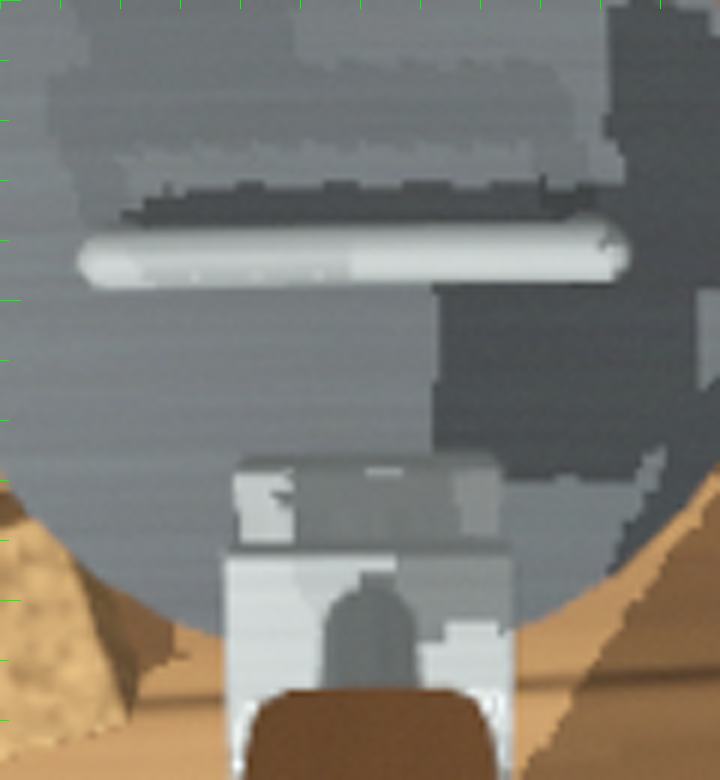

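```bash
cat >> h.py <<'E'
def fray(c,u,v):
    K=c["mtx"]; x=(u-K[0,2])/K[0,0]; y=(v-K[1,2])/K[1,1]; th=np.hypot(x,y); s=np.sin(th)/th
    return np.array(c["eye"]),R.from_rotvec(c["orientation"]).apply([x*s,-y*s,-np.cos(th)])
def fatz(c,u,v,z):
    e,d=fray(c,u,v); return e+d*(z-e[2])/d[2]
E
python3 - <<'E'
from h import *
W=camera("wrist")
a=fatz(W,268.8,142.3+.8,.132);b=fatz(W,359,141.5,.132);print(a,b,(a+b)/2,np.linalg.norm(a-b),np.arctan2(-(a-b)[0],(a-b)[1]))
p,Rt=tool()
foot=p+Rt@np.array([0,0,.1145])
L=np.array([[15,18,14],[15,-18,14],[10,18,38],[10,-18,38]])/1000
P=foot+ (L*[1,-1,-1])@Rt.T
print((proj(W,P,True)-[255,100])*6)
E
```

```text
[ 0.49767051 -0.14927208  0.132     ] [ 0.49421753 -0.24112763  0.132     ] [ 0.49594402 -0.19519985  0.132     ] 0.091920423486282 -0.03757367892159622
[[235.69252499 485.69504235]
 [503.89376837 485.90716864]
 [222.79221488 569.79241547]
 [516.7413161  570.02081836]]
```

Request:
{"name": "step_arm", "arguments": {
  "plan": "0.3 0 0.5 -0.016;0.3 0 1 0;0.25 0 1.2 0;0 0 1.2 0;0 0 1.2 0;0 0 1 0;0 0 0.6 0;0 0 0.2 0"
}}

```text
t: 12.0
eef_pos: [0.465, -0.1963, 0.2339]
orientation: [-3.141, 0.062, 0.001]
contact_force: [-0.8, -0.2, -2.5]
width: 0.0212
```

```bash
python3 - <<'E'
from h import *
plan([.465,-.196,.2245],-.04);print(get_obs()["contact_force"])
W=camera("wrist");crop(W["image"],255,100,120,130,6,"w7c.png")
S=camera("scene");crop(S["image"],235,140,100,100,7,"s7.png")
E
```

```text
at [ 0.465  -0.1963  0.2339] yaw -0.0393 tilt 0.0004 | shift cm [ 0.   -0.03  0.94] turn 0.0007
[-0.79307778 -0.24855889 -2.4705432 ]
```

View pics/w7c.png

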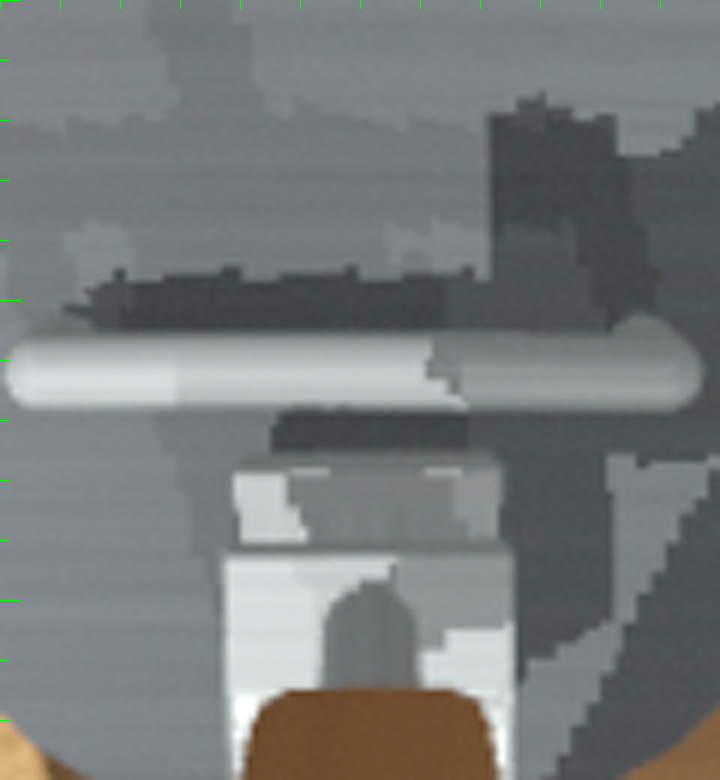

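View pics/s7.png

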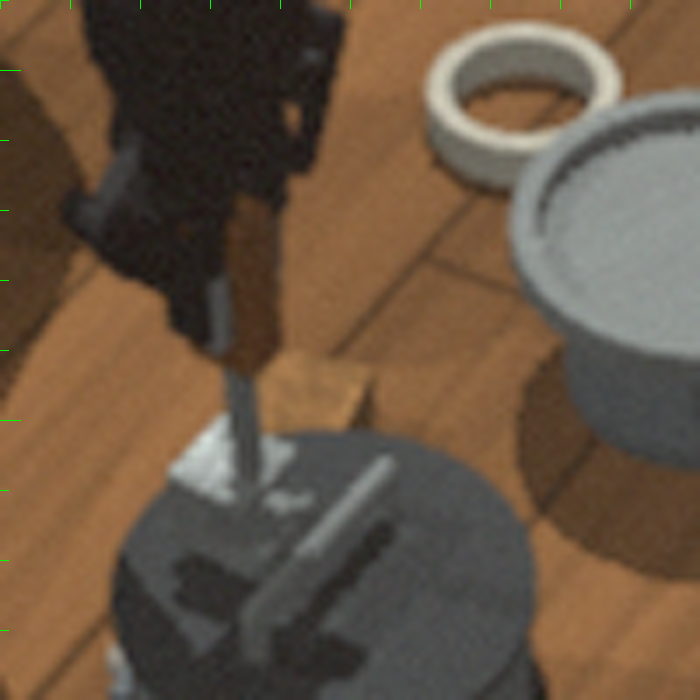

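Request:
{"name": "step_arm", "arguments": {
  "plan": "0 -0.15 0.1 0;0 0 0.1 0;0 0 0.1 0;0 0 0.1 0;0 0 0.1 0;0 0 0 0;0 0 0 0;0 0 0 0"
}}

```text
t: 13.1
eef_pos: [0.4652, -0.1949, 0.2293]
orientation: [3.141, -0.062, 0.0]
contact_force: [-0.1, -0.3, -2.1]
width: 0.0213
```

Request:
{"name": "step_arm", "arguments": {
  "plan": "0 0 0.05 0;0 0 0.05 0;0 0 0.05 0;0 0 0 0;0 0 0 0;0 0 0 0;0 0 0 0;0 0 0 0"
}}

```text
t: 14.1
eef_pos: [0.4652, -0.1949, 0.2278]
orientation: [3.141, -0.062, 0.0]
contact_force: [0.6, -0.4, -2.0]
width: 0.0211
```

Request:
{"name": "step_arm", "arguments": {
  "plan": "0 0 0.05 0;0 0 0.05 0;0 0 0.05 0;0 0 0 0;0 0 0 0;0 0 0 0;0 0 0 0;0 0 0 0"
}}

```text
t: 15.1
eef_pos: [0.4652, -0.1949, 0.2263]
orientation: [3.141, -0.062, 0.0]
contact_force: [-0.3, 0.0, -2.3]
width: 0.0207
```

Request:
{"name": "step_arm", "arguments": {
  "plan": "0 0 0.05 0;0 0 0.05 0;0 0 0.05 0;0 0 0 0;0 0 0 0;0 0 0 0;0 0 0 0;0 0 0 0"
}}

```text
t: 16.1
eef_pos: [0.4652, -0.1949, 0.2248]
orientation: [-3.141, 0.062, 0.0]
contact_force: [0.2, -0.0, -2.4]
width: 0.0212
```

Request:
{"name": "step_arm", "arguments": {
  "plan": "0 0 0.05 0;0 0 0.05 0;0 0 0.05 0;0 0 0 0;0 0 0 0;0 0 0 0;0 0 0 0;0 0 0 0"
}}

```text
t: 17.1
eef_pos: [0.4653, -0.1949, 0.2234]
orientation: [3.141, -0.062, 0.001]
contact_force: [-1.5, 1.6, 3.2]
width: 0.0211
```

Request:
{"name": "step_arm", "arguments": {
  "plan": "0 0 -0.15 0;0 0 -0.1 0;0 0 0 0;0.2 0 0 0;0.3 0 0 0;0.3 0 0 0;0.3 0 0 0;0.2 0 0 0"
}}

```text
t: 18.1
eef_pos: [0.4784, -0.1954, 0.2258]
orientation: [-3.141, 0.062, 0.0]
contact_force: [0.1, -0.1, -2.4]
width: 0.0209
```

```bash
python3 - <<'E'
from h import *
W=camera("wrist");crop(W["image"],255,100,120,130,6,"w8c.png")
o=get_obs();print(o["eef_pos"],o["contact_force"])
p,Rt=tool();foot=p+Rt@np.array([.003,0,.1145])
b=np.array([.496,-.1952,.132])
for y in(410,332):
  f=fatz(W,316,100+y/6,.132);print(f)
L=np.array([[15,0,14],[15,0,9],[10,0,38]])/1000
print((proj(W,foot+(L*[1,-1,-1])@Rt.T,True)-[255,100])*6)
E
```

```text
[ 0.47852588 -0.19537196  0.22577711] [-0.3810734   0.44038835 -1.83417563]
[ 0.50501804 -0.19588502  0.132     ]
[ 0.51519682 -0.19627772  0.132     ]
[[369.96600647 462.97534718]
 [369.96190743 455.12315647]
 [369.94776695 545.29569972]]
```

View pics/w8c.png

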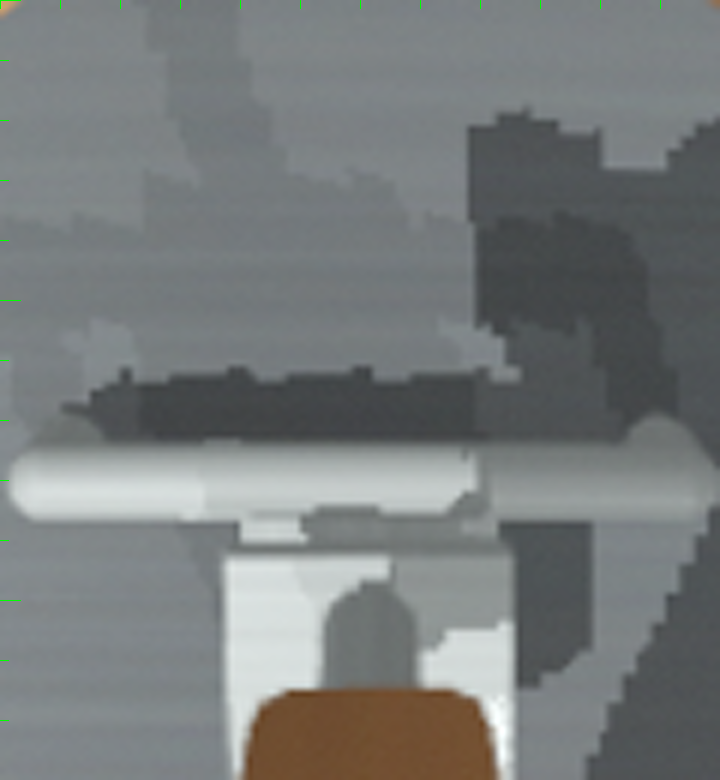

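```bash
python3 - <<'E'
from h import *
W=camera("wrist")
for y in(520,441,480):
  print(fatz(W,316,100+y/6,.132))
# jaw front top edge ; jaw top z = foot+.038, foot=.1118
print(fatz(W,316,100+551/6,.1113+.038), tool()[0])
E
```

```text
[ 0.49050938 -0.19531812  0.132     ]
[ 0.50106236 -0.1957261   0.132     ]
[ 0.49587831 -0.19552577  0.132     ]
[ 0.49096    -0.19536973  0.1493    ] [ 0.47835578 -0.19536225  0.22575483]
```

Request:
{"name": "step_arm", "arguments": {
  "plan": "0.25 0 0 0;0.3 0 0 0;0.3 0 0 0;0.3 0 0 0;0.25 0 0 0;0 0 0 0;0 0 0 0;0 0 0 0"
}}

```text
t: 19.2
eef_pos: [0.4921, -0.1959, 0.2258]
orientation: [3.141, -0.062, -0.0]
contact_force: [0.2, 0.5, -2.1]
width: 0.0213
```

```bash
python3 - <<'E'
from h import *
W=camera("wrist");crop(W["image"],255,100,120,130,6,"w9c.png")
o=get_obs();print(o["eef_pos"],o["contact_force"])
E
```

```text
[ 0.49209173 -0.19592981  0.22581633] [-0.42621359  0.08599066 -2.5226106 ]
```

View pics/w9c.png

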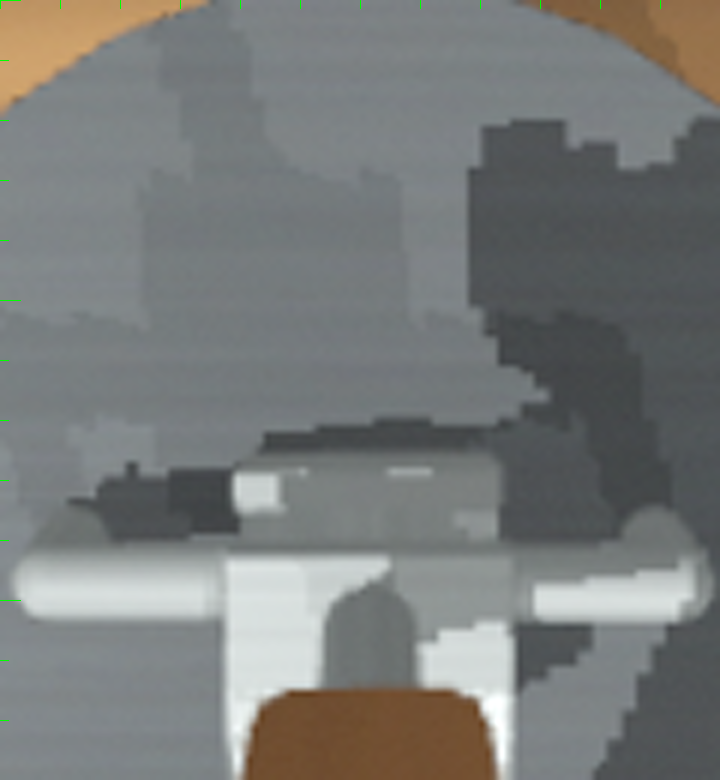

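Request:
{"name": "step_arm", "arguments": {
  "plan": "0 0 -0.15 0;0 0 -0.15 0;0 0 -0.1 0;0 0 -0.1 0;0 0 -0.1 0;0 0 -0.1 0;0 0 -0.15 0;0 0 -0.2 0"
}}

```text
t: 20.25
eef_pos: [0.4916, -0.1956, 0.2354]
orientation: [-3.14, 0.062, 0.003]
contact_force: [-0.3, 0.7, -8.3]
width: 0.021
```

Request:
{"name": "step_arm", "arguments": {
  "plan": "0 0 -0.2 0;0 0 -0.2 0;0 0 -0.2 0;0 0 -0.2 0;0 0 -0.2 0;0 0 -0.2 0;0 0 -0.1 0;0 0 0 0"
}}

```text
t: 21.25
eef_pos: [0.4922, -0.1959, 0.2494]
orientation: [3.141, -0.062, 0.0]
contact_force: [0.1, -0.1, -7.3]
width: 0.0207
```

```bash
python3 - <<'E'
from h import *
W=camera("wrist");crop(W["image"],235,90,160,130,5,"w10c.png")
S=camera("scene");crop(S["image"],235,140,140,120,5,"s10.png")
o=get_obs();print(o["eef_pos"],o["contact_force"],o["torque"])
E
```

```text
[ 0.49212648 -0.19591951  0.24923925] [-0.24049177  0.43234619 -6.70767025] [ 0.02960122  0.04627117 -0.01938956]
```

View pics/w10c.png

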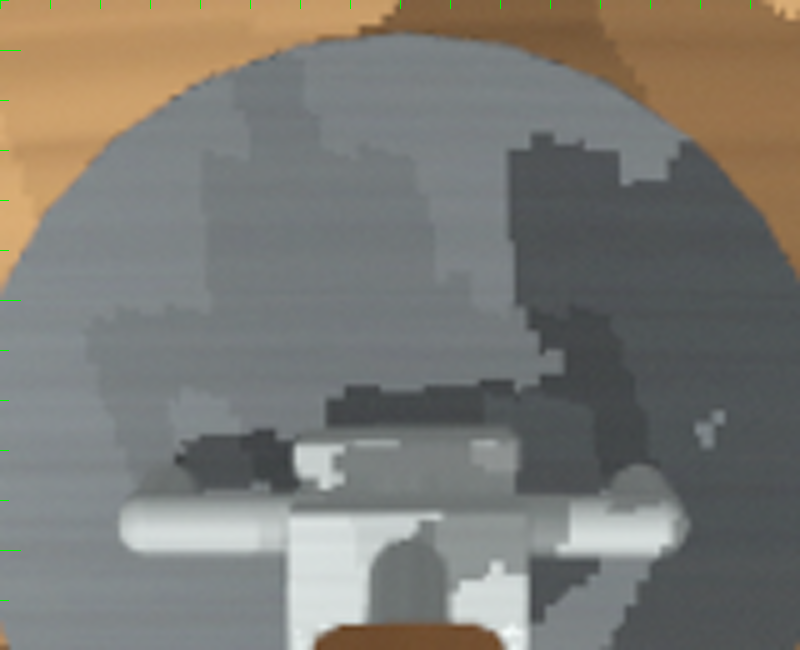

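View pics/s10.png

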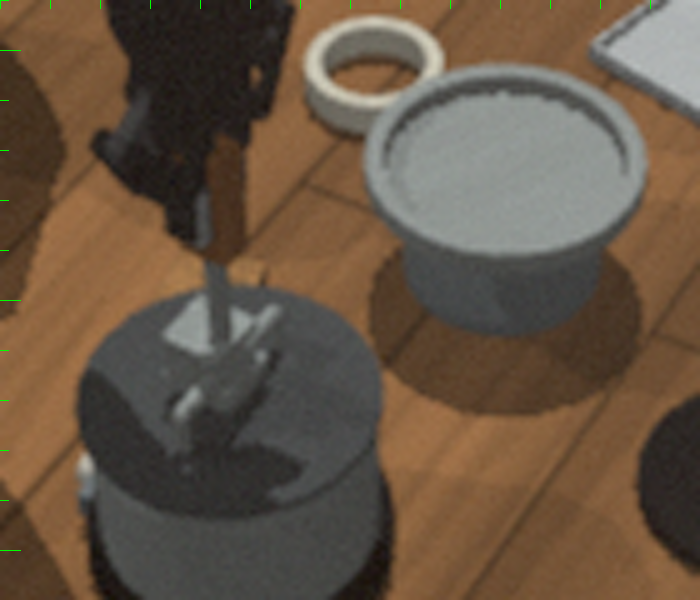

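Request:
{"name": "step_arm", "arguments": {
  "plan": "0 0 -0.2 0;0 0 -0.4 0;0 0 -0.6 0;0 0 -0.8 0;0 0 -0.8 0;0 0 -0.6 0;0 0 -0.4 0;0 0 -0.2 0"
}}

```text
t: 22.35
eef_pos: [0.4922, -0.196, 0.2895]
orientation: [3.141, -0.062, 0.0]
contact_force: [0.3, -0.7, -8.1]
width: 0.021
```

Request:
{"name": "step_arm", "arguments": {
  "plan": "0 -0.2 0 0;0 -0.4 0 0;0 -0.6 0 0;0 -0.8 0 0;0 -1 0 0;0.05 -1.2 0 0;0.05 -1.4 0 0;0.05 -1.6 0 0"
}}

```text
t: 23.35
eef_pos: [0.4965, -0.1229, 0.2893]
orientation: [-3.141, 0.062, -0.0]
contact_force: [-0.1, -0.9, -6.6]
width: 0.0212
```

Request:
{"name": "step_arm", "arguments": {
  "plan": "0.1 -1.6 0 0;0.1 -1.6 0 0;0.1 -1.6 0 0;0.1 -1.6 0 0;0.1 -1.6 0 0;0.1 -1.6 0 0;0.1 -1.6 0 0;0.1 -1.6 0 0"
}}

```text
t: 24.35
eef_pos: [0.5096, 0.0046, 0.2893]
orientation: [-3.141, 0.062, -0.0]
contact_force: [-0.5, 0.5, -7.2]
width: 0.0213
```

Request:
{"name": "step_arm", "arguments": {
  "plan": "0.1 -1.4 0 0;0.05 -1.2 0 0;0.05 -1 0 0;0.05 -0.8 0 0;0 -0.6 0 0;0 -0.5 0 0;0 -0.4 0 0;0 -0.3 0 0"
}}

```text
t: 25.35
eef_pos: [0.5144, 0.0655, 0.2893]
orientation: [3.141, -0.062, 0.0]
contact_force: [-0.1, -0.6, -7.0]
width: 0.0214
```

```bash
python3 - <<'E'
from h import *
plan([.5146,.0655,.289],-.04)
W=camera("wrist");cv2.imwrite("pics/w11.png",W["image"][:,:,::-1])
S=camera("scene");crop(S["image"],255,100,140,110,5,"s11.png")
T=camera("top");crop(T["image"],240,150,100,100,6,"t11.png")
o=get_obs();print(o["eef_pos"],o["contact_force"],o["torque"])
E
```

```text
at [0.5144 0.0655 0.2893] yaw -0.0393 tilt 0.0001 | shift cm [0.02 0.   0.03] turn 0.0007
[0.51439724 0.06540807 0.28927947] [ 0.28750697 -0.40858659 -7.12209782] [-0.04006189 -0.00212168 -0.04807709]
```

View pics/w11.png

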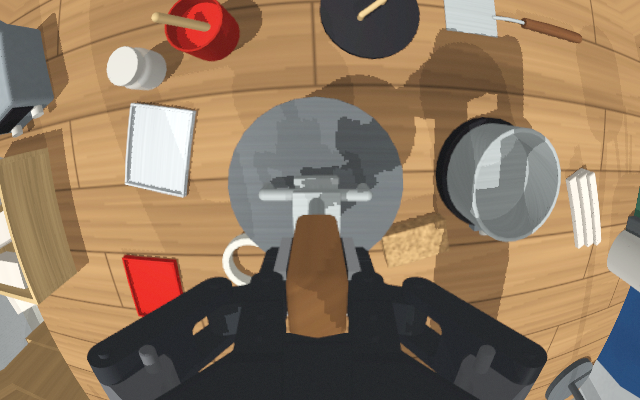

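View pics/s11.png

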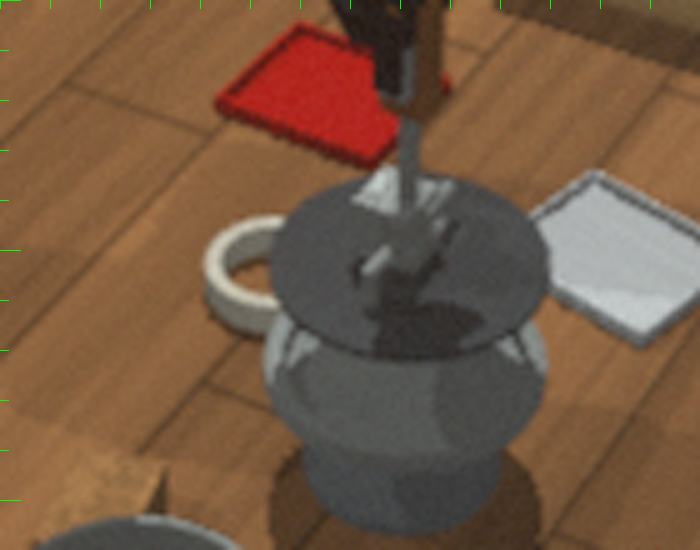

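View pics/t11.png

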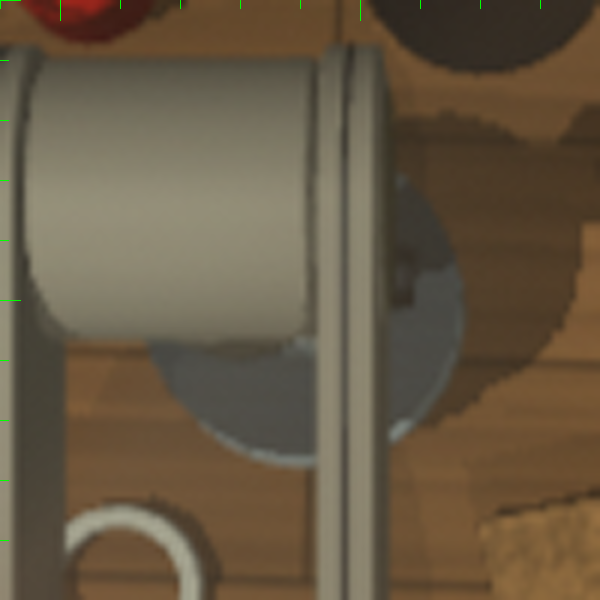

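```bash
python3 - <<'E'
from h import *
S=camera("scene");W=camera("wrist")
t=np.linspace(0,6.283,721)
def c(x,y,z,r):return np.c_[x+r*np.cos(t),y+r*np.sin(t),0*t+z]
for z in(.1618,.1668):
  q=proj(S,c(.5181,.0660,z,.08));print("scene",q.min(0),q.max(0))
  q=proj(W,c(.5181,.0660,z,.08),True);print("wrist",q.min(0),q.max(0))
im=W["image"]; crop(im,220,85,200,60,4,"w12.png")
for h in (.08,.087,.094):
  q=proj(S,c(.5183,.0659,h,.083));print(h,q.min(0),q.max(0))
E
```

```text
scene [307.78689782 134.33171135] [364.55800831 171.45510451]
wrist [228.77015331  96.21319117] [402.74572444 265.49722876]
scene [307.75661254 132.985624  ] [364.66722029 170.09674495]
wrist [227.28810094  95.94610522] [404.20268718 267.95034668]
0.08 [307.28095589 154.878139  ] [363.91809559 193.53525151]
0.087 [307.23847764 153.12971855] [364.06312674 191.78095592]
0.094 [307.19571767 151.37013433] [364.20912189 190.01456769]
```

View pics/w12.png

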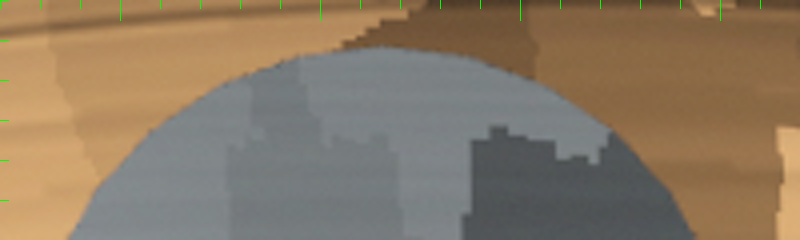

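Request:
{"name": "step_arm", "arguments": {
  "plan": "0 0 0.2 0;0 0 0.5 0;0 0 0.8 0;0 0 1.1 0;0 0 1.1 0;0 0 0.8 0;0 0 0.5 0;0 0 0.2 0"
}}

```text
t: 26.6
eef_pos: [0.5143, 0.0654, 0.237]
orientation: [-3.141, 0.062, 0.001]
contact_force: [-0.2, 0.0, -8.5]
width: 0.0214
```

```bash
python3 - <<'E'
from h import *
S=camera("scene");crop(S["image"],290,110,100,100,7,"s13.png")
o=get_obs();print(o["eef_pos"],o["contact_force"],o["torque"])
E
```

```text
[0.5143781  0.0654075  0.23700247] [-7.36826496e-03  5.48102975e-01 -7.57513414e+00] [ 5.53750737e-02  5.41259227e-02 -1.55879181e-06]
```

View pics/s13.png

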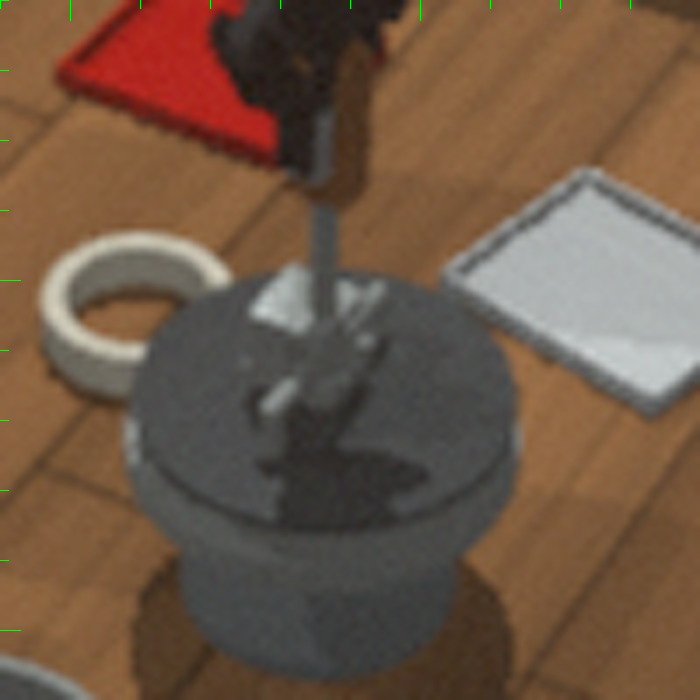

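Request:
{"name": "step_arm", "arguments": {
  "plan": "0 0 0.05 0;0 0 0.05 0;0 0 0.05 0;0 0 0.05 0;0 0 0.05 0;0 0 0.05 0;0 0 0.05 0;0 0 0.05 0"
}}

```text
t: 27.65
eef_pos: [0.5144, 0.0654, 0.2332]
orientation: [-3.141, 0.062, 0.0]
contact_force: [-0.6, 0.4, -7.9]
width: 0.0212
```

Request:
{"name": "step_arm", "arguments": {
  "plan": "0 0 0.05 0;0 0 0.05 0;0 0 0.05 0;0 0 0.05 0;0 0 0.05 0;0 0 0.05 0;0 0 0.05 0;0 0 0.05 0"
}}

```text
t: 28.65
eef_pos: [0.5144, 0.0654, 0.2293]
orientation: [-3.141, 0.061, 0.0]
contact_force: [-0.4, -0.3, -7.7]
width: 0.0212
```

Request:
{"name": "step_arm", "arguments": {
  "plan": "0 0 0.05 0;0 0 0.05 0;0 0 0.05 0;0 0 0.05 0;0 0 0.05 0;0 0 0.05 0;0 0 0.05 0;0 0 0.05 0"
}}

```text
t: 29.65
eef_pos: [0.5144, 0.0654, 0.2253]
orientation: [-3.141, 0.062, -0.0]
contact_force: [-0.0, 0.0, -7.4]
width: 0.021
```

Request:
{"name": "step_arm", "arguments": {
  "plan": "0 0 0.05 0;0 0 0.05 0;0 0 0.05 0;0 0 0.05 0;0 0 0.05 0;0 0 0.05 0;0 0 0.05 0;0 0 0.05 0"
}}

```text
t: 30.65
eef_pos: [0.5144, 0.0654, 0.2213]
orientation: [-3.141, 0.062, 0.0]
contact_force: [0.3, 0.1, -7.7]
width: 0.021
```

Request:
{"name": "step_arm", "arguments": {
  "plan": "0 0 0.05 0;0 0 0.05 0;0 0 0.05 0;0 0 0.05 0;0 0 0.05 0;0 0 0.05 0;0 0 0.05 0;0 0 0.05 0"
}}

```text
t: 31.65
eef_pos: [0.5147, 0.0654, 0.2176]
orientation: [-3.141, 0.062, -0.001]
contact_force: [-0.2, -0.2, -2.3]
width: 0.0211
```

```bash
python3 - <<'E'
from h import *
S=camera("scene");crop(S["image"],290,110,100,100,7,"s14.png")
W=camera("wrist");cv2.imwrite("pics/w14.png",W["image"][:,:,::-1])
o=get_obs();print(o["eef_pos"],o["contact_force"],o["torque"])
E
```

```text
[0.51454272 0.06538676 0.21745542] [ 1.50443751 -1.19917557 -2.62637877] [0.00540281 0.05877569 0.02113012]
```

View pics/s14.png

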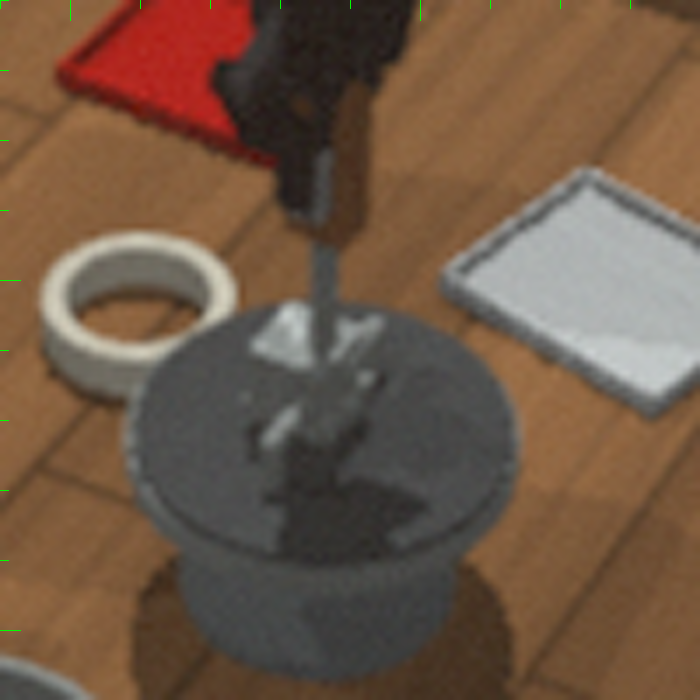

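View pics/w14.png

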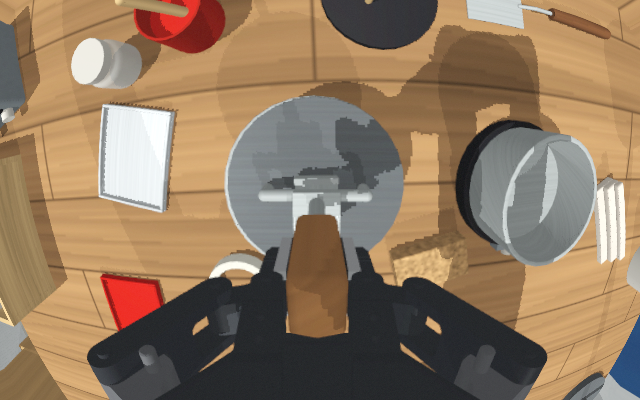

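Request:
{"name": "step_arm", "arguments": {
  "plan": "0 0 0.05 0;0 0 0.05 0;0 0 0.05 0;0 0 0.05 0;0 0 0.05 0;0 0 0.05 0;0 0 0 0;0 0 0 0"
}}

```text
t: 32.75
eef_pos: [0.5144, 0.0654, 0.2143]
orientation: [-3.141, 0.062, -0.0]
contact_force: [-0.2, -0.8, -2.8]
width: 0.0211
```

Request:
{"name": "step_arm", "arguments": {
  "plan": "0 0 0.05 0;0 0 0.05 0;0 0 0.05 0;0 0 0 0;0 0 0 0;0 0 0 0;0 0 0 0;0 0 0 0"
}}

```text
t: 33.75
eef_pos: [0.5144, 0.0654, 0.2128]
orientation: [-3.141, 0.062, 0.0]
contact_force: [-0.8, 0.1, -1.5]
width: 0.0211
```

Request:
{"name": "step_arm", "arguments": {
  "plan": "0 0 0.04 0;0 0 0.04 0;0 0 0 0;0 0 0 0;0 0 0 0;0 0 0 0;0 0 0 0;0 0 0 0"
}}

```text
t: 34.75
eef_pos: [0.5144, 0.0654, 0.212]
orientation: [3.141, -0.062, 0.0]
contact_force: [0.4, 0.1, -2.4]
width: 0.0213
```

Request:
{"name": "step_arm", "arguments": {
  "plan": "0 0 0.05 0;0 0 0.05 0;0 0 0 0;0 0 0 0;0 0 0 0;0 0 0 0;0 0 0 0;0 0 0 0"
}}

```text
t: 35.75
eef_pos: [0.5144, 0.0654, 0.211]
orientation: [3.141, -0.061, 0.0]
contact_force: [-0.5, -0.1, -2.6]
width: 0.0213
```

Request:
{"name": "step_arm", "arguments": {
  "plan": "0 0 0.05 0;0 0 0.05 0;0 0 0 0;0 0 0 0;0 0 0 0;0 0 0 0;0 0 0 0;0 0 0 0"
}}

```text
t: 36.75
eef_pos: [0.5145, 0.0654, 0.2101]
orientation: [-3.141, 0.062, -0.0]
contact_force: [0.4, -0.8, 0.7]
width: 0.0211
```

Request:
{"name": "step_arm", "arguments": {
  "plan": "0 0 -0.1 0;0 0 -0.1 0;0 0 0 0;-0.1 0 0 0;-0.2 0 0 0;-0.2 0 0 0;-0.2 0 0 0;-0.2 0 0 0"
}}

```text
t: 37.75
eef_pos: [0.5053, 0.0658, 0.2121]
orientation: [-3.141, 0.062, -0.0]
contact_force: [-0.6, 0.1, -2.2]
width: 0.0212
```

Request:
{"name": "step_arm", "arguments": {
  "plan": "-0.2 0 0 0;-0.3 0 0 0;-0.3 0 0 0;-0.3 0 0 0;-0.4 0 0 0;-0.4 0 0 0;-0.4 0 0 0;-0.4 0 0 0"
}}

```text
t: 38.75
eef_pos: [0.4781, 0.0668, 0.212]
orientation: [-3.141, 0.062, 0.0]
contact_force: [-0.2, 0.0, -3.1]
width: 0.021
```

```bash
python3 - <<'E'
from h import *
S=camera("scene");crop(S["image"],290,110,100,100,7,"s15.png")
W=camera("wrist");cv2.imwrite("pics/w15.png",W["image"][:,:,::-1])
o=get_obs();print(o["eef_pos"],o["contact_force"],o["torque"])
E
```

```text
[0.47809744 0.06684809 0.21202977] [ 0.09209824 -0.35167887 -2.73324181] [-0.02272707 -0.03485577 -0.02166404]
```

View pics/s15.png

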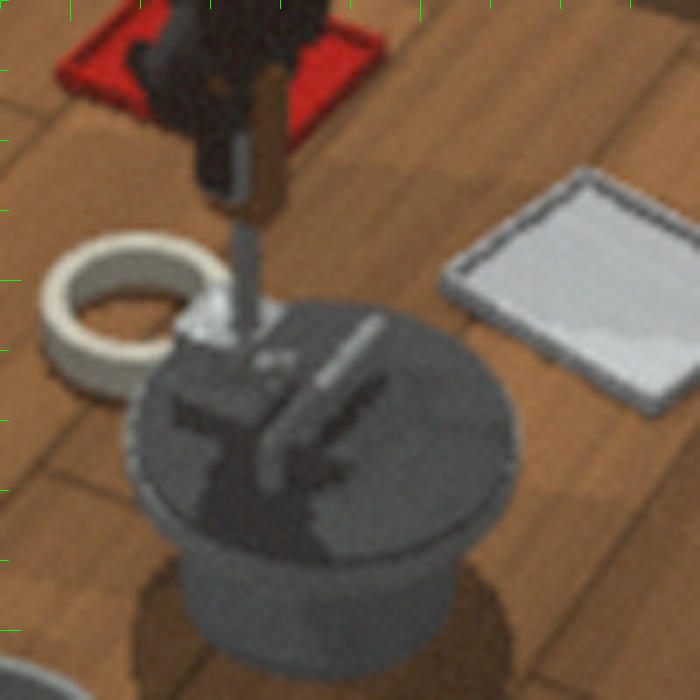

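View pics/w15.png

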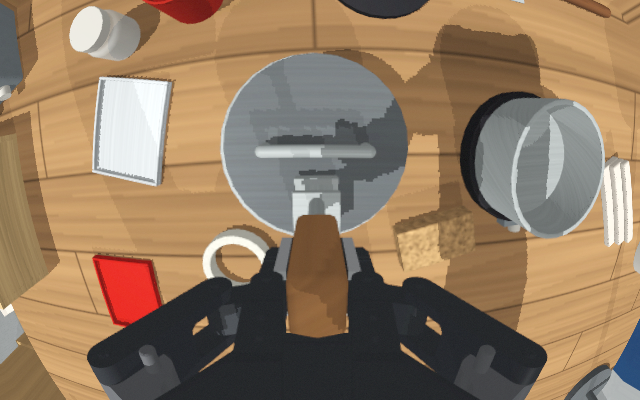

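Request:
{"name": "step_arm", "arguments": {
  "plan": "0 0 -0.4 0;0 0 -0.9 0;0 0 -1.3 0;0 0 -1.6 0;0 0 -1.6 0;0 0 -1.4 0;0 0 -1 0;0 0 -0.5 0"
}}

```text
t: 39.85
eef_pos: [0.4786, 0.0668, 0.2997]
orientation: [-3.141, 0.062, -0.001]
contact_force: [-0.3, 0.5, -2.9]
width: 0.0213
```

```bash
python3 - <<'E'
from h import *
plan([.549,.2978,.29],-.225)
E
```

```text
at [0.4786 0.0668 0.2997] yaw -0.0392 tilt 0.0007 | shift cm [  6.13 -23.36   0.98] turn 0.1858
```

Request:
{"name": "step_arm", "arguments": {
  "plan": "0.4 -1.5 0 0;0.8 -3 0 0;1 -4 0 0;1.2 -4.5 0 0;1.1 -4.3 0 0;0.9 -3.2 0 0;0.5 -2 0 0;0.2 -0.9 0 0"
}}

```text
t: 40.85
eef_pos: [0.548, 0.3001, 0.2975]
orientation: [3.14, -0.059, -0.003]
contact_force: [-0.7, 0.2, -3.0]
width: 0.0213
```

Request:
{"name": "step_arm", "arguments": {
  "plan": "0 0 0 0.06;0 0 1 0.065;0 0 2 0.06;0 0 2.5 0;0 0 2.5 0;0 0 2.5 0;0 0 1.5 0;0 0 0.5 0"
}}

```text
t: 41.85
eef_pos: [0.548, 0.2979, 0.1728]
orientation: [3.121, -0.352, -0.003]
contact_force: [-0.7, 0.2, -1.1]
width: 0.0217
```

```bash
python3 - <<'E'
from h import *
plan([.549,.2978,.1225],-.225)
W=camera("wrist");cv2.imwrite("pics/w16.png",W["image"][:,:,::-1])
E
```

```text
at [0.548  0.2979 0.1728] yaw -0.2244 tilt 0.0019 | shift cm [ 0.11 -0.02  5.03] turn 0.0006
```

View pics/w16.png

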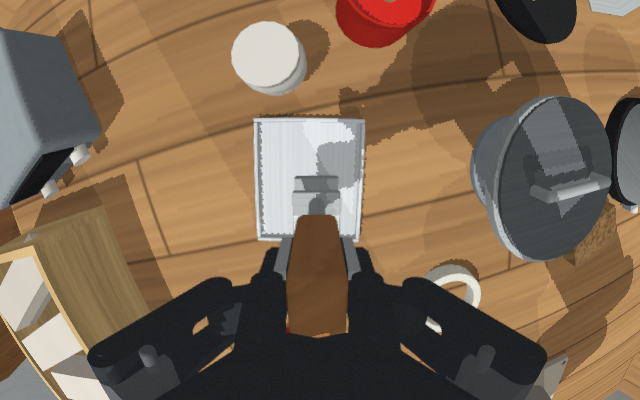

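Lifter is over the tray (310,180) as at the start, and the lid lies in the dish (545,185). Now I'll lower it.

Request:
{"name": "step_arm", "arguments": {
  "plan": "0.1 0 0.6 0;0 0 0.9 0;0 0 1 0;0 0 0.9 0;0 0 0.7 0;0 0 0.4 0;0 0 0.2 0;0 0 0 0"
}}

```text
t: 42.9
eef_pos: [0.5496, 0.2981, 0.1271]
orientation: [-3.122, 0.351, -0.0]
contact_force: [0.5, 0.6, -2.2]
width: 0.021
```

Request:
{"name": "step_arm", "arguments": {
  "plan": "0 0 0.05 0;0 0 0.05 0;0 0 0.05 0;0 0 0.05 0;0 0 0.05 0;0 0 0 0;0 0 0 0;0 0 0 0"
}}

```text
t: 43.9
eef_pos: [0.5496, 0.298, 0.1245]
orientation: [-3.122, 0.352, -0.0]
contact_force: [-0.5, 0.0, -2.3]
width: 0.0212
```

Request:
{"name": "step_arm", "arguments": {
  "plan": "0 0 0.05 0;0 0 0.05 0;0 0 0.05 0;0 0 0.05 0;0 0 0.05 0;0 0 0.05 0;0 0 0.05 0;0 0 0.05 0"
}}

```text
t: 44.9
eef_pos: [0.5495, 0.298, 0.1205]
orientation: [-3.122, 0.351, 0.0]
contact_force: [0.3, -0.6, -3.0]
width: 0.021
```

Request:
{"name": "step_arm", "arguments": {
  "plan": "0 0 0.03 0;0 0 0.03 0;0 0 0.03 0;0 0 0.03 0;0 0 0 0;0 0 0 0;0 0 0 0;0 0 0 0"
}}

```text
t: 45.9
eef_pos: [0.5495, 0.298, 0.1193]
orientation: [3.122, -0.351, 0.0]
contact_force: [-0.1, 0.3, -3.3]
width: 0.0215
```

Request:
{"name": "step_arm", "arguments": {
  "plan": "0 0 0.03 0;0 0 0.03 0;0 0 0.03 0;0 0 0.02 0;0 0 0 0;0 0 0 0;0 0 0 0;0 0 0 0"
}}

```text
t: 46.9
eef_pos: [0.5498, 0.2981, 0.1189]
orientation: [-3.122, 0.351, -0.001]
contact_force: [-2.6, 0.2, 4.8]
width: 0.021
```

Request:
{"name": "step_arm", "arguments": {
  "plan": "0 0 -0.03 0;0 0 0 0;0 0 0 0;0 0 0 0;0 0 0 0;0 0 0 0;0 0 0 0;0 0 0 0",
  "gripper": 1
}}

```text
t: 47.9
eef_pos: [0.5495, 0.298, 0.1185]
orientation: [-3.122, 0.351, -0.0]
contact_force: [1.3, 1.1, -0.6]
width: 0.0858
```

```bash
python3 - <<'E'
from h import *
W=camera("wrist");cv2.imwrite("pics/w17.png",W["image"][:,:,::-1])
o=get_obs();print(o["eef_pos"],o["contact_force"],o["width"])
E
```

```text
[0.54954619 0.29801445 0.11850291] [ 0.81513785 -0.23122006  0.63219908] 0.08542812555821697
```

View pics/w17.png

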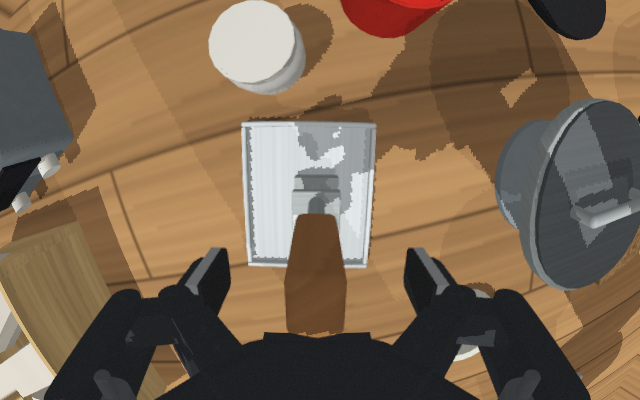

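Lifter stands free between the open fingers (316,250). I'll retreat straight up.

Request:
{"name": "step_arm", "arguments": {
  "plan": "0 0 -0.5 0;0 0 -1.5 0;0 0 -2.5 0;0 0 -3 0;0 0 -3 0;0 0 -3 0;0 0 -3 0;0 0 -2 0"
}}

```text
t: 48.95
eef_pos: [0.55, 0.2983, 0.3068]
orientation: [-3.12, 0.351, -0.005]
contact_force: [0.2, -0.1, -0.4]
width: 0.0854
```

Request:
{"name": "step_arm", "arguments": {
  "plan": "-1 0 0 0;-2 0 0 0;-2 0 0 0;-2 0 0 0;-2 0 0 0;-1 0 0 0;0 0 0 0;0 0 0 0"
}}

```text
t: 49.95
eef_pos: [0.4523, 0.3201, 0.3032]
orientation: [3.122, -0.352, -0.0]
contact_force: [0.1, 0.0, 0.4]
width: 0.0855
```

```bash
python3 - <<'E'
from h import *
W=camera("wrist");cv2.imwrite("pics/w18.png",W["image"][:,:,::-1])
S=camera("scene");cv2.imwrite("pics/s18.png",S["image"][:,:,::-1])
crop(S["image"],295,90,135,115,6,"s18c.png")
T=camera("top");crop(T["image"],190,130,140,110,5,"t18.png")
o=get_obs();print(o["eef_pos"],o["contact_force"],o["width"])
t=np.linspace(0,6.283,721)
for z,r in((.0975,.08),(.092,.083)):
  q=proj(S,np.c_[.5183+r*np.cos(t),.0659+r*np.sin(t),0*t+z]);print(q.min(0),q.max(0))
E
```

```text
[0.4524942  0.32001304 0.30330456] [ 0.99449127 -0.81888883 -0.3110701 ] 0.08564854944714619
[308.20551591 151.13375648] [363.24661671 188.37389382]
[307.20796371 151.87401807] [364.16731006 190.52049127]
```

View pics/w18.png

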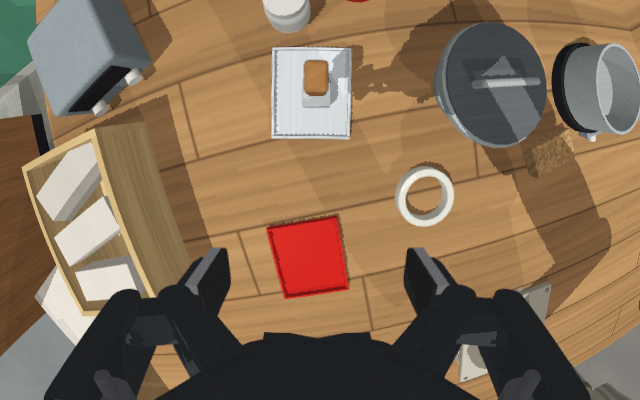

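View pics/s18c.png

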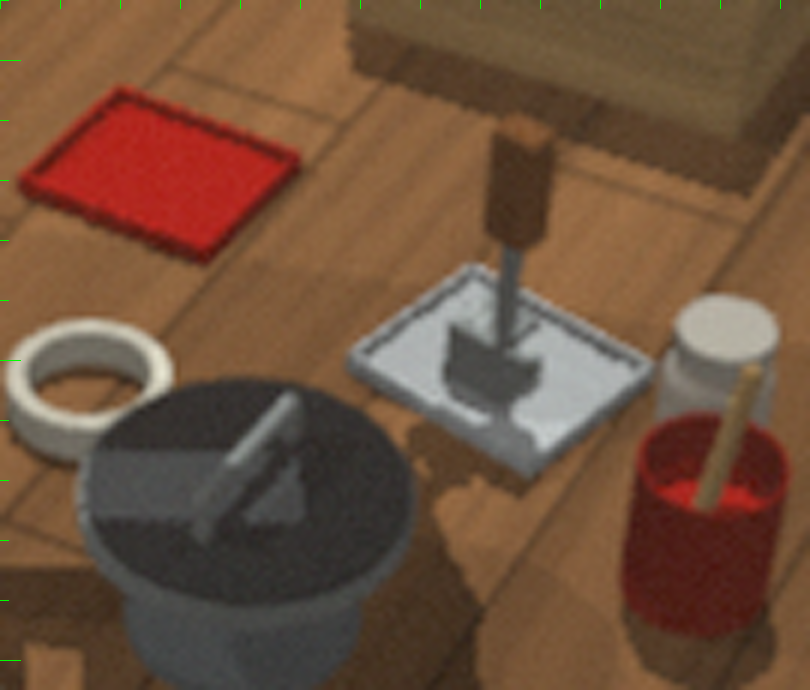

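View pics/t18.png

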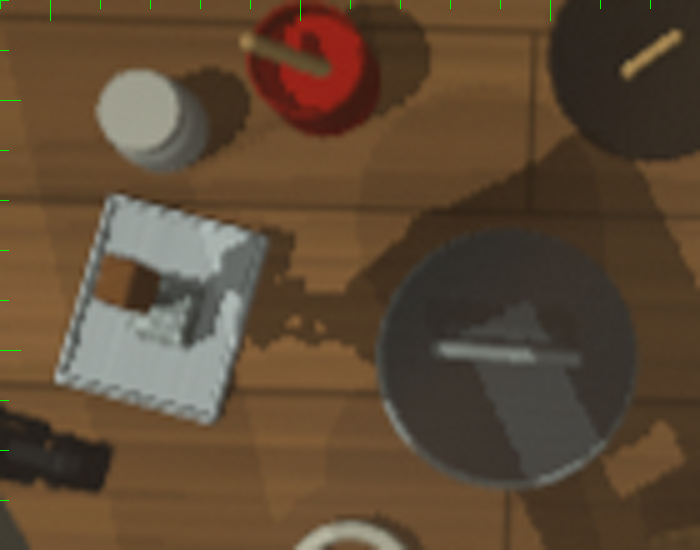

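View pics/s18.png

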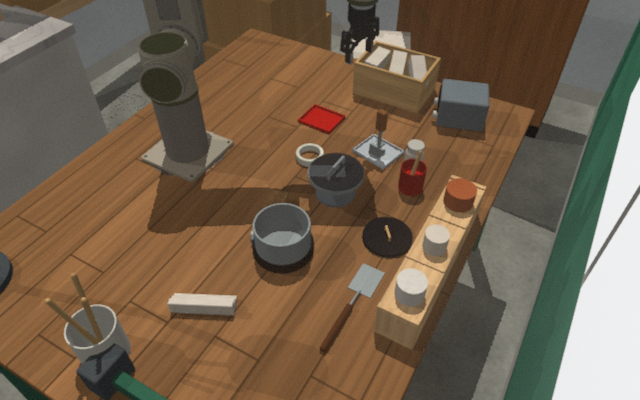

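The lid sits in the dish (top crop about 507,357) with an even rim around it. The lifter stands upright in the tray and nothing else has moved. Handing in.

```bash
python3 -c "
from cell import sign_off,get_obs
print(get_obs()['t'],sign_off())"
```

```text
the job is handed in; nothing more can be done
50.1 None
```

The lid is on the rest, the lifter is back in its tray, and I handed the job in at 50.1 s of the 72 s allowed; no verdict was reported.

**What I did**
- I took the lifter from the aluminium tray; the red tray was a decoy.
- I felt the lid's surface with the tongue at about 5.5 N, hooked the bar, and lifted the lid. It hung level at about 5 N, 17 mm clear of the pot when I checked.
- I carried it over and crept down at 4 mm per second until the load came off the lifter. That puts the rest's rim at about 0.09 m.
- I felt the disc again at about 3 N and backed the lifter out without any sideways force.
- I stood the lifter in the tray, let go and moved the arm clear.

**What the last checks showed**
- **Lid:** it lies in the dish with the rim visible all round, level by eye and within 1–2 mm of centre.
- **Lifter:** it stands upright on the tray's floor, close to where it started.
- **Other things:** by eye, the other things look where they were.
- **Robot:** the wrist force read about 1 N, which is noise.

**What disagreed**
- The cameras put the rest's rim at 0.087 m, a few mm below where I felt it.
- The lifter sat about 3 mm ahead of where its measured grasp implied. I allowed for this when hooking.

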